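# Open the spare-lamp bay of the examination unit

### The arm

A 6-joint arm with a two-finger parallel gripper is mounted at the origin on the work surface. World frame = base frame: x ahead of the robot, y to its left, z up, the work surface at z = 0. Lengths are in m, angles in rad, forces in N, time in s.
With the tool pointing down it reaches from about 0.225 to 0.875 m from the base axis. Payload 3.4 kg.
Tool frame: the origin (TCP) lies between the finger pads; the fingertips stand 17 mm ahead of it and the grasp point (between the pads) lies 2 mm behind it; y points along the fingers, z is the direction in which the jaws open and shut, and the axes are right-handed (so a half turn about y gives the same grasp; the last joint's range is limited). The gripper opens to 85 mm and grips with 20 to 120 N. Pads are 22 mm wide; open, the fingers measure 114 mm over their backs; the gripper's body (76 mm by 85 mm) begins 54 mm behind the grasp point. The pads swing forward as they close: fully open they stand 13 mm farther back than shut.
Start: joints at [1.195, 0.276, 1.505, -0, 1.361, -0.121], TCP at [0.145, 0.556, 0.248] pointing down, gripper open.
Joint ranges: [-2.89, 2.89], [-0.75, 2.08], [0.22, 2.7], [-1.18, 4.32], [0.11, 2.71], [-2.7, 2.7]. Speed limits (rad/s): [2.57, 2.57, 3.14, 3.14, 3.14, 3.14].

### API

Orientations are given as a unit quaternion [w, x, y, z].
In Python, from rig import manip, get_image, camera_model, sign_off, spot_in, silhouettes, spot_point gives the robot as it stands.
- The arm moves only by the tool jog_arm, never from a script. Its argument "targets" is a list of rows, each a list of 3 entries, a list of its own where there are three numbers: the finger opening in m, from 0 to 0.0854, then the shift along the world's x, y, z in m, then the turn about the world's z in rad. In form: [[claw, [x, y, z], spin], ...]. A call has 1 to 10 rows; each row shifts and turns the commanded pose from where the row before left it; what a row does not reach is not made up. A row lasts 1/8 s, in which the tool goes at most 62.5 mm and 10.7 degrees, less where a joint would pass 70% of its speed; a pose out of reach is approached as far as the arm can. A call with a gripper value outside its range is refused whole. The fingers move at their own pace and stop on an object; "force" is the grip in N (left out, the last holds). Time passes only in rows, so rows that do not move let the fingers close. It gives the time, the measured TCP pose, the force and the opening at its end, in the units of the state.
- manip.get_state(): the state, without advancing time (a new reading comes with each control period).
- get_image(name): name is "side" or "top" or "wrist"; returns (picture, depth): 420x560x3 uint8, red, green, blue; 420x560 float32, m along the optical axis (not along the pixel's ray), 0 where there is no reading.
- camera_model(name): a dict with "mtx" (3x3 intrinsics, pixels), "distortion" ([k1, k2, p1, p2, k3] as OpenCV has them; the pictures are not rectified), "world_from_camera" (4x4, takes a point from camera to world coordinates). Camera axes: x right, y up, looking along -z (the intrinsics and any distortion apply to the point x, -y, -z); pixel columns grow to the right and rows downward; lengths in m; the calibration is good to about 2 mm. A picture is of the moment at which its call begins: read the wrist's pose just before it. camera_model takes no time and is no camera call; for the wrist camera it gives the pose at the moment of the call.
- sign_off(): hands the job in, once; it reports no verdict.
Trained networks look in the newest picture that a camera, given by its name, has taken for a name from the list of things; names that differ only in an ending like _2 or _b are one class to them, and where a whole thing is asked for, a point or a joint stands for the part that bears it (a point fixed in the world has none). Each returns a list of dicts, best first, with "score" (0 to 1); they miss things now and then, are a little off and sometimes report something else, mostly with a low value. They report only what shows in the picture. A call takes as long as a camera call.
- spot_in(name, camera): "position" ([column, row] in pixels, amid what is visible of it).
- silhouettes(name, camera): "mask" (420x560 bool, what is visible of it) and "position" ([column, row] in pixels, amid what is visible of it).
- spot_point(name, camera): "position" ([column, row] in pixels: a listed point, or the origin of a listed thing).
The state is a dict: "clock": time; "qpos": joint angles; "qd": joint speeds; "effort": joint torques, N m; "position": TCP position; "ee_rot": TCP orientation; "contact_force": force on the tool from outside, world axes, zero at the start; "moment": the same for the moment, N m; "width": finger opening in m.
Only numpy, scipy, OpenCV 4.12 (cv2) and the standard library are available. Lean on these libraries where they do the work, as an engineer would, in place of code of your own. Each camera call takes 0.05 s, during which the arm holds its last target.

### The job

Open the spare-lamp bay of the slit-lamp supply unit: with a fingertip press its snap tab fully in, then push the released cover by its rib off its seat until it lies flat in the tray at the end of the same unit. Only press and push: do not lift the cover, and do not disturb the lens cap and the small carton that stand beside the work.

Things in the scene. Friction and masses are not known exactly. Their poses are not given: they have to be found in the camera images.
- unit: the supply unit: low cream housing fixed to the desk, robot's left or right, turned up to 20 degrees. Origin: on the desk, below the middle of the cover's seat; +x is the way the cover slides out (roughly away from the robot), z up. Housing: x -75 to +208 mm, 114 mm wide in y. Along x: rear wall (-71 to -61, 46 mm high), seated cover (-45 to +45), snap tab (+47 to +83), tray (+88 to +194)
- seat (a point): middle of the cover's seat, 40 mm above the unit's origin: level of the two side runners that end at unit x +88. Between them an open channel 60 mm wide, floor 18 mm above the desk; outside them guide walls 46 mm high, 1.5 mm clear of the cover each side. From unit x -60 to +45 lips (top 51.5 mm above the desk, 74 mm open between) hold the cover's edges down
- tray (a point): where the middle of the cover's underside lies when it is in the tray: unit x +141 mm, on the black rubber tray floor 37 mm above the desk, 3 mm below the runners. There is 8 mm of play either way along x; the end wall (50 mm high) stops the cover
- cover: loose sliding cover, grey plate 90 mm (x, sliding way) x 84 x 6 mm, about 0.12 kg. Origin: centre of its underside; axes as the unit's. Across its middle the cream push rib: 8 mm thick (x -4 to +4), 50 mm long in y, from 6 to 20 mm above the origin. The unpressed tab blocks it; with the tab in it slides at about 1 N, and drops 3 mm into the tray when past the runners' end (origin at unit x over 133 mm)
- rib_top (a point): middle of the top edge of the cover's push rib, 20 mm above the cover's origin
- tab (a joint): how far the snap tab is pressed in (straight down), 0 to 0.015 m; starts at 0 to 0.0015. It is stiff (about 6 N all the way), has no return spring and stays where it is pressed. The cover is released from 0.0125
- tab_top (a point): middle of the top face of the black snap tab, which is 36 mm (unit's x) x 44 mm (unit's y), at unit x +65 mm, y 0, in the open channel in front of the cover; the face is about 52 mm above the desk when out and 37 mm when fully in. Moves with the tab
- screwed_box: neighbouring fixed cream box, 170 x 114 x 48 mm high with a 14 mm rib on top (62 mm in all); its cover is screwed down, it has no tab and no tray: not part of the job. Origin: centre of its underside
- lens_cap: loose black lens cap, a plain cylinder 44 mm across and 42 mm tall, standing beside the supply unit; origin: centre of its underside
- lamp_carton: loose small cardboard carton, 50 x 36 x 40 mm high, beside the screwed box; origin: centre of its underside

How it is judged:
On the way, in this order (a step that is already met when the one before it is completed fails the run):
1. the snap tab is pressed in while the cover is still on its seat (value of joint tab above 0.0125 m and x of cover in the frame of unit below 0.012 m), for 0.1 s.
2. the cover has been pushed off its seat and lies in the tray (x of cover in the frame of unit between 0.131 and 0.16 m and height (world z) of cover between 0.034 and 0.0385 m and angle between cover's own z axis and vertical below 0.05 rad), for 0.2 s.
At the end, for the whole second after the job is handed in: The cover lies at rest flat (within 3 degrees) on the tray floor (origin 34 to 38.5 mm above the desk), its origin 131 to 160 mm along the unit's x; the tab is still in (over 12.5 mm) (all of step 2 and linear speed of cover below 0.01 m/s and value of joint tab above 0.0125 m); the robot touches nothing.
It fails at once if the cover is lifted (its origin more than 8 mm above its seated height) (height (world z) of cover above 0.048 m).
It fails at once if the lens cap or the carton is shifted by more than 15 mm (distance of any of lens_cap, lamp_carton from where it was at the start of the episode above 0.015 m).
It also fails if it takes over 38 s, if anything falls off the work surface, if the arm or the gripper's body presses on something with over 40 N, if the wrist force passes 120 N, or if a joint passes its speed limit or range.

## Working session

There is one attempt and no reset: what is moved stays moved. The work goes in short steps, Python scripts to look and compute and a tool call to move; the robot and the scene stay as the last step left them, time stands still between calls to the robot, and variables do not carry over. Pictures are saved under pics/ and viewed, and the job is handed in when it is done.

Besides the shell and the picture viewer there is one more tool, called as name(argument=value, ...), one argument or row to a line, values as JSON. jog_arm: Moves the arm, as the interface text tells. Its arguments: {"type":"object","properties":{"targets":{"type":"array","items":{"type":"array"}},"force":{"type":"number"}},"required":["targets"]}

```bash
mkdir -p pics; cat > h.py <<'E'
import numpy as np, cv2
from rig import *
def pix2w(cam,uv,depth=None,z=None,M=None):
    m=M or camera_model(cam); K=np.array(m["mtx"],float);D=np.array(m["distortion"],float);T=np.array(m["world_from_camera"],float)
    n=cv2.undistortPoints(np.array([[uv]],float),K,D)[0,0]
    r=T[:3,:3]@np.array([n[0],-n[1],-1.]);o=T[:3,3]
    s=depth if depth is not None else (z-o[2])/r[2]
    return o+s*r
def save(p,f): cv2.imwrite(f,cv2.cvtColor(p,cv2.COLOR_RGB2BGR))
E
python3 - <<'E'
from h import *
s=manip.get_state();print(s["clock"],s["position"],s["ee_rot"],s["width"],s["contact_force"])
for c in ["top","side"]:
    p,d=get_image(c);save(p,f"pics/{c}0.png")
    m=camera_model(c);print(c,np.round(m["world_from_camera"],3).tolist())
    for n,z in [("rib_top",.06),("tab_top",.051),("seat",.04),("tray",.037),("cover",.04),("unit",0),("lens_cap",0),("lamp_carton",0),("screwed_box",0)]:
        for r in spot_point(n,c)[:2]:
            print(n,round(r["score"],2),np.round(r["position"],1),np.round(pix2w(c,r["position"],z=z),4))
print(manip.get_state()["clock"])
E
```

```text
0.0 [0.14472854 0.55596858 0.24745289] [-0.70075843  0.70199288 -0.0900144   0.08967181] 0.08523454041034322 [ 0.11160445  0.74077865 -0.19599149]
top [[-0.013, 0.996, -0.085, 0.442], [-1.0, -0.011, 0.029, -0.002], [0.028, 0.085, 0.996, 1.134], [0.0, 0.0, 0.0, 1.0]]
rib_top 0.65 [366.1 216.4] [ 0.5132 -0.2071  0.06  ]
tab_top 0.9 [361.6 186.9] [ 0.5794 -0.2005  0.051 ]
tray 0.61 [359.3 155.1] [ 0.6535 -0.1999  0.037 ]
cover 0.74 [361.1 217.4] [ 0.5125 -0.1996  0.04  ]
cover 0.41 [239.5 258.7] [0.4248 0.0707 0.04  ]
unit 0.75 [359.8 219.7] [ 0.5098 -0.2037  0.    ]
lens_cap 0.6 [312.6 225. ] [ 0.4989 -0.0944  0.    ]
lens_cap 0.53 [361.3 186.1] [ 0.5877 -0.2093  0.    ]
lamp_carton 0.64 [242.1 255.1] [0.4323 0.0674 0.    ]
screwed_box 0.7 [189.  228.5] [0.4942 0.1881 0.    ]
side [[-0.984, 0.128, -0.124, 0.447], [-0.177, -0.763, 0.622, 0.478], [-0.015, 0.634, 0.773, 0.705], [0.0, 0.0, 0.0, 1.0]]
rib_top 0.77 [305.9 154.7] [ 0.5232 -0.2034  0.06  ]
rib_top 0.37 [289.1 349.5] [0.4894 0.2132 0.06  ]
tab_top 0.7 [287.9 349.3] [0.4918 0.2096 0.051 ]
tab_top 0.62 [280.8 156.5] [ 0.5753 -0.1991  0.051 ]
seat 0.49 [309.2 178.6] [ 0.5092 -0.1561  0.04  ]
tray 0.79 [245.3 154.8] [ 0.6541 -0.2064  0.037 ]
tray 0.42 [308.1 215.1] [ 0.4985 -0.0635  0.037 ]
cover 0.85 [308.3 165.4] [ 0.5162 -0.1934  0.04  ]
unit 0.75 [309.9 178.3] [ 0.5116 -0.1954  0.    ]
lens_cap 0.93 [311.7 214.4] [ 0.4944 -0.0965  0.    ]
lamp_carton 0.16 [310.5 178.6] [ 0.5102 -0.1947  0.    ]
screwed_box 0.61 [287.4 347.8] [0.4965 0.1863 0.    ]
1.0
```

```bash
python3 -c "
import cv2
for c in ['top','side']:
    i=cv2.imread(f'pics/{c}0.png');cv2.imwrite(f'pics/{c}0c.png',cv2.resize(i[100:290,220:460] if c=='top' else i[80:270,180:420],None,fx=3,fy=3,interpolation=2))"
```

```text
(no output)
```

View pics/top0.png

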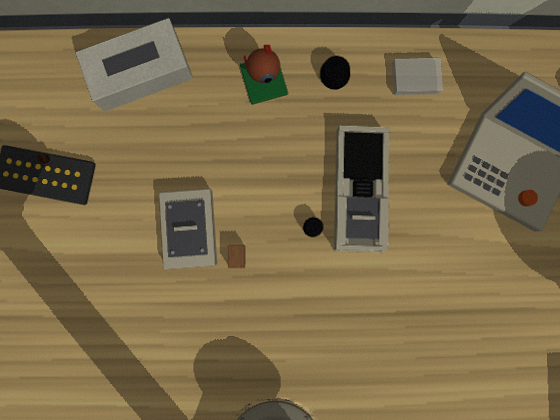

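View pics/top0c.png

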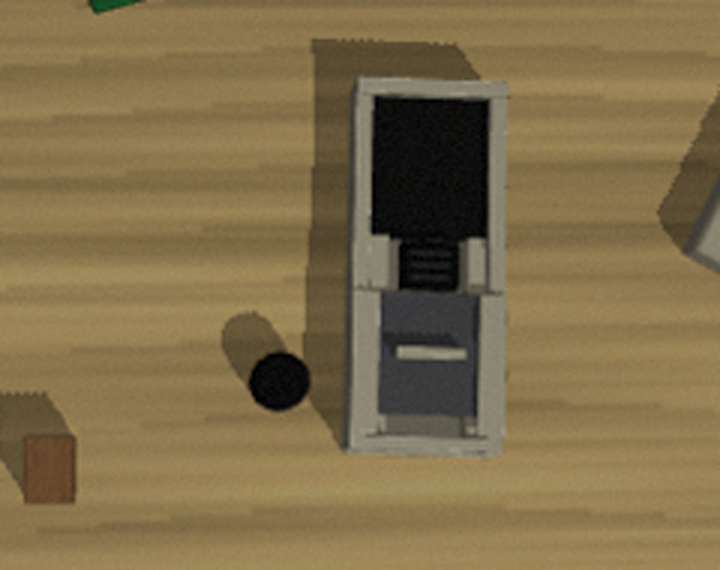

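View pics/side0c.png

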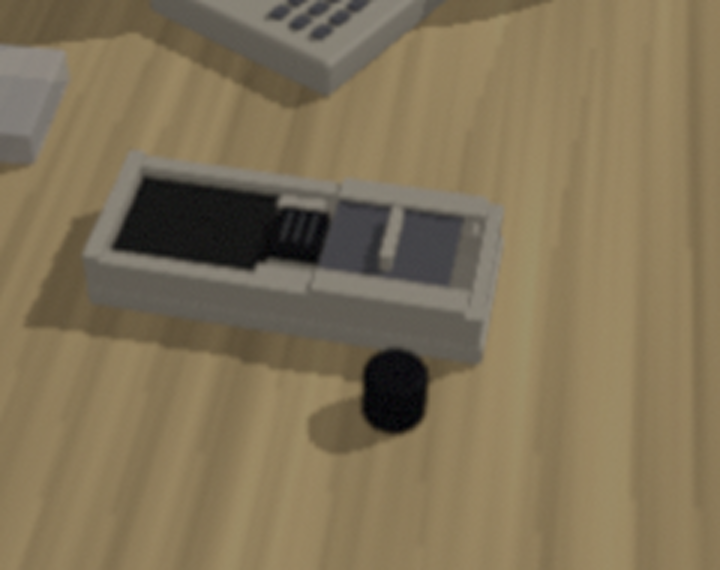

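The top view shows the unit on the robot's right, almost aligned with the world x axis. The tab is at about (361,187), the rib at (364,217) and the lens cap at (313,226). Next I'll get an accurate yaw.

```bash
python3 - <<'E'
from h import *
for c in ["top","side"]:
    p,d=get_image(c); m=camera_model(c);K=np.array(m["mtx"]);D=np.array(m["distortion"]);T=np.array(m["world_from_camera"])
    v,u=np.mgrid[:420,:560];n=cv2.undistortPoints(np.stack([u.ravel(),v.ravel()],1).astype(float)[:,None],K,D)[:,0]
    P=(np.c_[n[:,0],-n[:,1],-np.ones(len(n))]*d.ravel()[:,None])@T[:3,:3].T+T[:3,3]
    ok=(d.ravel()>0)&(P[:,0]>.40)&(P[:,0]<.76)&(P[:,1]<-.125)&(P[:,1]>-.29)&(P[:,2]>.042)&(P[:,2]<.056)
    Q=P[ok]; 
    r=cv2.minAreaRect(Q[:,:2].astype(np.float32));print(c,len(Q),np.round(r[0],4),np.round(r[1],4),r[2])
    R=P[(P[:,0]>.48)&(P[:,0]<.56)&(P[:,1]<-.15)&(P[:,1]>-.25)&(P[:,2]>.0555)&(P[:,2]<.07)]
    if len(R): print("rib",len(R),R.mean(0).round(4),R.min(0).round(4),R.max(0).round(4))
    ti=P.reshape(420,560,3)
    for n,uv in [("L",[(338,245),(341,130)]),("R",[(387,247),(388,131)])]:
        if c=="top":
            a=[pix2w(c,q,z=.048) for q in uv];dd=a[1]-a[0];print(n,np.round(a,4).tolist(),np.degrees(np.arctan2(dd[1],dd[0])))
    # tray area, tab heights
    for q in [(.655,-.203),(.5795,-.2025),(.535,-.203)]:
        w=P[np.hypot(P[:,0]-q[0],P[:,1]-q[1])<.008];print(q,np.median(w[:,2]).round(4))
    for n in ["rib_top","tab_top"]:
        s=silhouettes(n,c)
        for k in s[:2]:
            w=ti[k["mask"]&(d>0)];print(n,k["score"],np.round(k["position"],1),w.mean(0).round(4),w.min(0).round(3),w.max(0).round(3))
E
```

```text
top 3840 [ 0.5788 -0.2036] [0.1132 0.2781] 87.33114624023438
rib 129 [ 0.5138 -0.2003  0.0601] [ 0.4833 -0.2489  0.0556] [ 0.5587 -0.1508  0.0667]
L [[0.4519, -0.1456, 0.048], [0.7087, -0.1582, 0.048]] -2.8188433712896175
R [[0.4459, -0.254, 0.048], [0.706, -0.2646, 0.048]] -2.32718813351556
(0.655, -0.203) 0.0377
(0.5795, -0.2025) 0.0526
(0.535, -0.203) 0.0468
rib_top 0.56 [364.3 218.9] [ 0.51   -0.2012  0.0481] [ 0.464 -0.238  0.018] [ 0.558 -0.164  0.067]
rib_top 0.35 [362.2 187.3] [ 0.5749 -0.2035  0.0514] [ 0.557 -0.226  0.016] [ 0.593 -0.181  0.058]
tab_top 0.93 [362.2 188.9] [ 0.5753 -0.2051  0.05  ] [ 0.555 -0.235  0.016] [ 0.599 -0.182  0.058]
side 3425 [ 0.5811 -0.2034] [0.121  0.2783] 87.57491302490234
rib 74 [ 0.5135 -0.1982  0.0601] [ 0.5089 -0.2251  0.0559] [ 0.5182 -0.1738  0.0633]
(0.655, -0.203) 0.0378
(0.5795, -0.2025) 0.0508
(0.535, -0.203) 0.0466
rib_top 0.97 [306.7 160.5] [ 0.5139 -0.2018  0.0477] [ 0.469 -0.242  0.043] [ 0.559 -0.166  0.063]
tab_top 0.59 [282.1 156.2] [ 0.5775 -0.1973  0.0498] [ 0.56  -0.224  0.039] [ 0.596 -0.177  0.054]
```

jog_arm(
  targets=[
    [0, [0.026, -0.046, 0], 0.105],
    [0, [0.026, -0.046, 0], 0.105],
    [0, [0.026, -0.046, 0], 0],
    [0, [0.026, -0.046, 0], 0],
    [0, [0.026, -0.046, 0], 0],
    [0, [0.026, -0.046, 0], 0],
    [0, [0.026, -0.046, 0], 0],
    [0, [0.026, -0.046, 0], 0],
    [0, [0.026, -0.046, 0], 0],
  ],
  force=40,
)

```text
clock: 2.42
position: [0.3797, 0.1409, 0.2487]
ee_rot: [0.707, -0.707, 0.015, -0.016]
contact_force: [0.7, 1.0, 0.4]
width: 0.0002
```

jog_arm(
  targets=[
    [0, [0.026, -0.046, 0], 0],
    [0, [0.026, -0.046, -0.02], 0],
    [0, [0.026, -0.046, -0.02], 0],
    [0, [0.026, -0.046, -0.02], 0],
    [0, [0.026, -0.046, -0.02], 0],
    [0, [0.026, -0.046, -0.02], 0],
    [0, [0.026, -0.046, -0.02], 0],
    [0, [0, 0, 0], 0],
  ],
)

```text
clock: 3.42
position: [0.562, -0.1828, 0.1262]
ee_rot: [-0.707, 0.707, -0.018, 0.017]
contact_force: [-0.4, 1.2, 0.9]
width: 0.0003
```

jog_arm(
  targets=[
    [0, [0.016, -0.021, -0.03], 0],
    [0, [0, 0, 0], 0],
  ],
)

```text
clock: 3.68
position: [0.5761, -0.2003, 0.0966]
ee_rot: [0.708, -0.706, 0.017, -0.015]
contact_force: [0.1, 0.0, 0.4]
width: 0.0003
```

```bash
python3 - <<'E'
from h import *
s=manip.get_state();print(s["position"],s["ee_rot"],s["contact_force"])
a,_=get_image("side");b,_=get_image("top");w,_=get_image("wrist")
m=camera_model("wrist")
for r in spot_point("tab_top","wrist")[:2]: print(r,pix2w("wrist",r["position"],z=.051))
z=lambda i:cv2.resize(i,(400,300),interpolation=2)
save(np.vstack([np.hstack([z(a[80:230,180:380]),z(b[120:270,260:460])]),np.hstack([z(w),z(w)*0])]),"pics/m1.png")
E
```

```text
[ 0.5760851  -0.20028068  0.09662915] [ 0.70753515 -0.70630985  0.01726991 -0.0149052 ] [0.10747679 0.03333269 0.42233193]
{'position': [273.0, 240.6], 'score': 0.71} [ 0.57783233 -0.20470156  0.051     ]
```

View pics/m1.png

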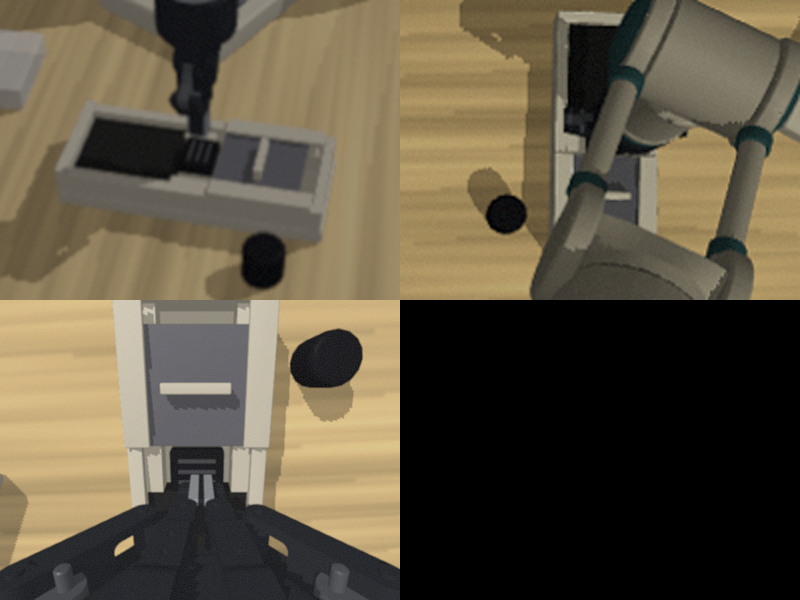

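The wrist view shows the fingertips over the tab, in line with the rib and square to the unit. Now I'll press.

jog_arm(
  targets=[
    [0, [0.001, -0.003, -0.02], 0],
    [0, [0, 0, -0.008], 0],
    [0, [0, 0, -0.005], 0],
    [0, [0, 0, -0.004], 0],
  ],
)

```text
clock: 4.38
position: [0.5776, -0.2028, 0.0624]
ee_rot: [0.707, -0.707, 0.016, -0.016]
contact_force: [-2.3, 1.5, 6.3]
width: 0.0006
```

jog_arm(
  targets=[
    [0, [0, 0, -0.004], 0],
    [0, [0, 0, -0.003], 0],
    [0, [0, 0, -0.002], 0],
    [0, [0, 0, 0], 0],
  ],
)

```text
clock: 4.88
position: [0.5776, -0.2029, 0.054]
ee_rot: [0.707, -0.707, 0.016, -0.016]
contact_force: [-2.0, 1.7, 7.4]
width: 0.0001
```

jog_arm(
  targets=[
    [0, [0, 0, -0.002], 0],
    [0, [0, 0, -0.001], 0],
    [0, [0, 0, 0], 0],
  ],
)

```text
clock: 5.25
position: [0.5776, -0.2029, 0.0539]
ee_rot: [-0.707, 0.707, -0.015, 0.016]
contact_force: [-7.2, 3.4, 23.2]
width: -0.0001
```

The tab has bottomed: the force rose to 23 N with no further travel. Next I'll lift and move behind the rib.

jog_arm(
  targets=[
    [0, [0, 0, 0.05], 0],
    [0, [-0.03, 0.001, 0], 0],
    [0, [-0.03, 0.001, 0], 0],
    [0, [-0.031, 0.001, 0], 0],
    [0, [0, 0, 0], 0],
  ],
)

```text
clock: 5.88
position: [0.485, -0.1998, 0.0998]
ee_rot: [0.707, -0.707, 0.016, -0.016]
contact_force: [0.4, 0.0, 0.3]
width: -0.0001
```

```bash
python3 - <<'E'
from h import *
s=manip.get_state();print(s["position"],s["contact_force"])
a,_=get_image("side");w,d=get_image("wrist")
for n,z in [("rib_top",.06),("tab_top",.037)]:
  for c in ["side","wrist"]:
    for r in spot_point(n,c)[:1]: print(n,c,r,pix2w(c,r["position"],z=z))
z=lambda i:cv2.resize(i,(400,300),interpolation=2)
save(np.hstack([z(a[80:230,180:380]),z(w)]),"pics/m2.png")
E
```

```text
[ 0.48499161 -0.19984182  0.09982134] [0.43105572 0.04612453 0.27063497]
rib_top side {'position': [309.0, 153.8], 'score': 0.82} [ 0.51730595 -0.20711394  0.06      ]
tab_top side {'position': [279.3, 161.5], 'score': 0.6} [ 0.57848085 -0.19811692  0.037     ]
tab_top wrist {'position': [284.1, 352.4], 'score': 0.55} [ 0.57857733 -0.2032052   0.037     ]
```

View pics/m2.png

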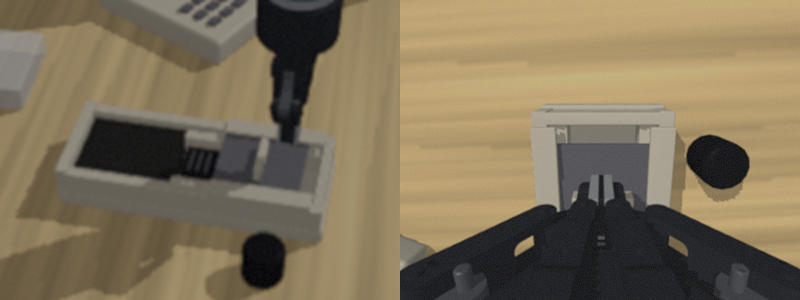

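The side view shows the tab recessed and the fingertips behind the rib with the cover still seated. Lowering now, then pushing.

jog_arm(
  targets=[
    [0, [0, 0, -0.02], 0],
    [0, [0, 0, -0.013], 0],
    [0, [0.01, -0.0005, 0], 0],
    [0, [0.01, -0.0005, 0], 0],
    [0, [0.01, -0.0005, 0], 0],
  ],
)

```text
clock: 6.8
position: [0.5183, -0.2023, 0.0668]
ee_rot: [-0.707, 0.707, -0.015, 0.016]
contact_force: [-0.5, 0.5, -1.0]
width: 0.0002
```

```bash
python3 - <<'E'
from h import *
a,_=get_image("side")
for r in spot_point("rib_top","side")[:1]: print(r,pix2w("side",r["position"],z=.06))
z=lambda i:cv2.resize(i,(800,600),interpolation=2)
save(z(a[80:230,180:380]),"pics/m3.png");print(manip.get_state()["position"],manip.get_state()["contact_force"])
E
```

```text
{'position': [296.9, 154.8], 'score': 0.92} [ 0.54153847 -0.2001411   0.06      ]
[ 0.51913131 -0.2025934   0.06689617] [ 0.40626897  0.0804097  -0.6590877 ]
```

View pics/m3.png

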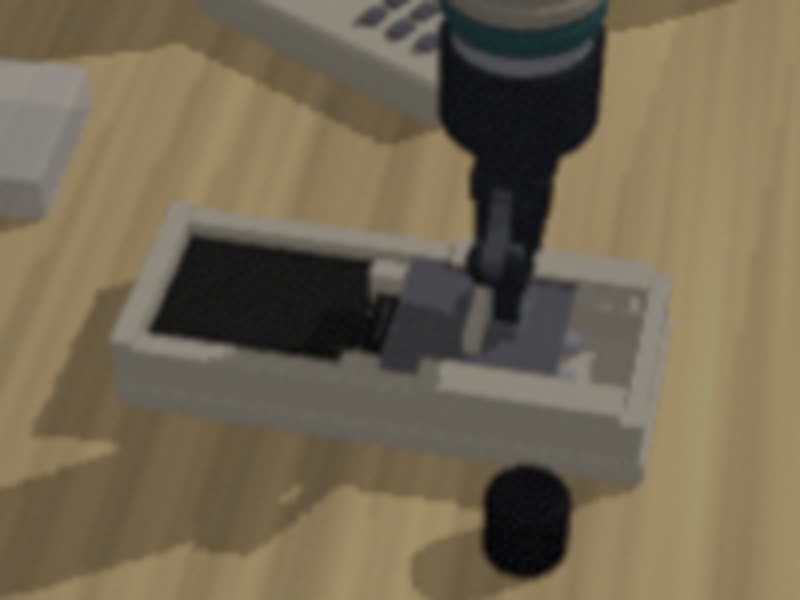

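The cover is released and sliding with the rib ahead of the fingers. Continuing the push.

jog_arm(
  targets=[
    [0, [0.01, -0.0003, 0], 0],
    [0, [0.01, -0.0003, 0], 0],
    [0, [0.01, -0.0004, 0], 0],
    [0, [0.01, -0.0004, 0], 0],
    [0, [0.01, -0.0004, 0], 0],
    [0, [0.01, -0.0004, 0], 0],
    [0, [0.01, -0.0004, 0], 0],
    [0, [0.01, -0.0004, 0], 0],
    [0, [0.01, -0.0004, 0], 0],
    [0, [0.01, -0.0004, 0], 0],
  ],
)

```text
clock: 8.15
position: [0.6176, -0.2059, 0.0663]
ee_rot: [0.707, -0.707, 0.016, -0.016]
contact_force: [-0.7, 0.0, -1.0]
width: 0.0002
```

jog_arm(
  targets=[
    [0, [0.008, -0.0004, 0], 0],
    [0, [0.006, -0.0003, 0], 0],
    [0, [0.003, 0, 0], 0],
    [0, [0, 0, 0], 0],
  ],
)

```text
clock: 8.65
position: [0.6342, -0.2066, 0.0664]
ee_rot: [0.707, -0.707, 0.016, -0.016]
contact_force: [-0.5, 0.3, 0.0]
width: -0.0001
```

```bash
python3 - <<'E'
from h import *
a,d=get_image("side")
for r in spot_point("rib_top","side")[:1]: print(r,pix2w("side",r["position"],z=.057))
z=lambda i:cv2.resize(i,(800,600),interpolation=2)
save(z(a[80:230,180:380]),"pics/m4.png");print(manip.get_state()["position"],manip.get_state()["contact_force"])
E
```

```text
{'position': [241.7, 148.5], 'score': 0.67} [ 0.65966032 -0.20343734  0.057     ]
[ 0.63398051 -0.20655789  0.06646986] [-1.01153783  0.41398463 -0.24852273]
```

View pics/m4.png

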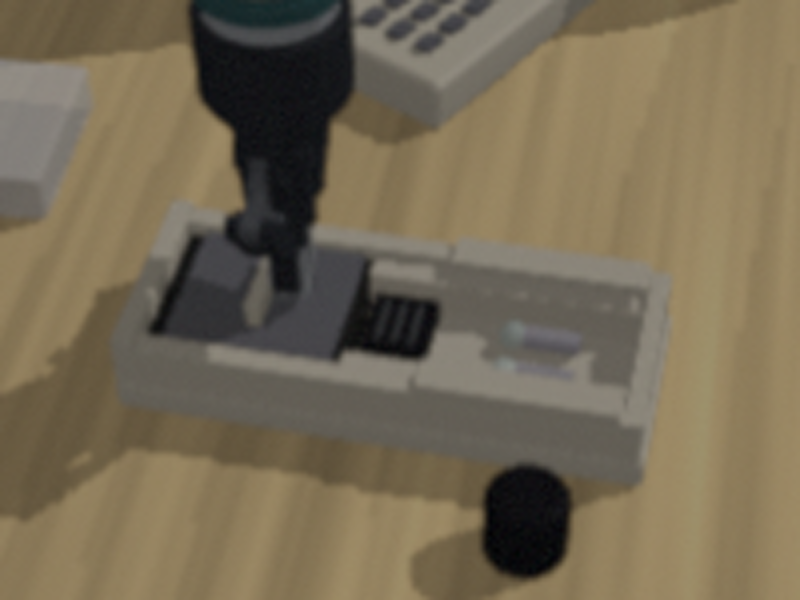

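The cover is in the tray area with its rear edge just past the runners. I'll push about 4 mm more for margin, back off, lift and check.

jog_arm(
  targets=[
    [0, [0.003, 0, 0], 0],
    [0, [0.002, 0, 0], 0],
    [0, [0, 0, 0], 0],
  ],
)

```text
clock: 9.12
position: [0.6392, -0.2066, 0.0664]
ee_rot: [0.707, -0.707, 0.016, -0.016]
contact_force: [-0.6, 0.1, 0.1]
width: -0.0001
```

jog_arm(
  targets=[
    [0, [-0.008, 0, 0], 0],
    [0, [0, 0, 0.02], 0],
    [0, [0, 0, 0.06], 0],
    [0, [-0.03, 0.03, 0.05], 0],
    [0, [-0.05, 0.03, 0.02], 0],
    [0, [-0.05, 0.03, 0], 0],
    [0, [-0.05, 0.03, 0], 0],
    [0, [-0.05, 0.03, 0], 0],
    [0, [0, 0, 0], 0],
  ],
)

```text
clock: 10.25
position: [0.3973, -0.0556, 0.2137]
ee_rot: [0.707, -0.707, 0.016, -0.014]
contact_force: [1.1, -0.0, 0.4]
width: -0.0003
```

```bash
python3 - <<'E'
from h import *
th=np.radians(-2.5);o=np.array([.5135,-.2005])
z=lambda i:cv2.resize(i,(400,300),interpolation=2);ims=[]
for c in ["side","top"]:
    p,d=get_image(c); m=camera_model(c);K=np.array(m["mtx"]);D=np.array(m["distortion"]);T=np.array(m["world_from_camera"])
    v,u=np.mgrid[:420,:560];n=cv2.undistortPoints(np.stack([u.ravel(),v.ravel()],1).astype(float)[:,None],K,D)[:,0]
    P=(np.c_[n[:,0],-n[:,1],-np.ones(len(n))]*d.ravel()[:,None])@T[:3,:3].T+T[:3,3]
    q=P[:,:2]-o; U=np.c_[q@[np.cos(th),np.sin(th)],q@[-np.sin(th),np.cos(th)],P[:,2]]
    R=U[(abs(U[:,0]-.14)<.04)&(abs(U[:,1])<.035)&(U[:,2]>.052)];print(c,"rib",len(R),R.mean(0).round(4) if len(R) else 0)
    for a in [.11,.125,.16,.175]:
        w=U[(abs(U[:,0]-a)<.006)&(abs(U[:,1])<.03)];print(a,len(w),np.median(w[:,2]).round(4))
    w=U[(abs(U[:,0]-.065)<.01)&(abs(U[:,1])<.015)];print("tab",np.median(w[:,2]).round(4))
    for nme,zz in [("lens_cap",0),("lamp_carton",0)]:
        for r in spot_point(nme,c)[:1]: print(nme,r["score"],pix2w(c,r["position"],z=zz).round(4))
    ims.append(z(p[80:230,180:380] if c=="side" else p[110:260,220:420]))
save(np.hstack(ims),"pics/m5.png");s=manip.get_state();print(s["clock"],s["position"],s["contact_force"])
E
```

```text
side rib 81 [0.1423 0.0028 0.0569]
0.11 107 0.0436
0.125 115 0.0437
0.16 108 0.044
0.175 108 0.0439
tab 0.0379
lens_cap 0.76 [ 0.4982 -0.0857  0.    ]
lamp_carton 0.67 [0.4334 0.0765 0.    ]
top rib 91 [ 0.1397 -0.0009  0.0574]
0.11 141 0.0447
0.125 136 0.0445
0.16 141 0.0449
0.175 145 0.0445
tab 0.0385
lens_cap 0.6 [ 0.4941 -0.09    0.    ]
lamp_carton 0.95 [0.4335 0.0745 0.    ]
10.55 [ 0.40355194 -0.0586355   0.21401225] [ 0.21916547 -0.26829796  0.20084286]
```

View pics/m5.png

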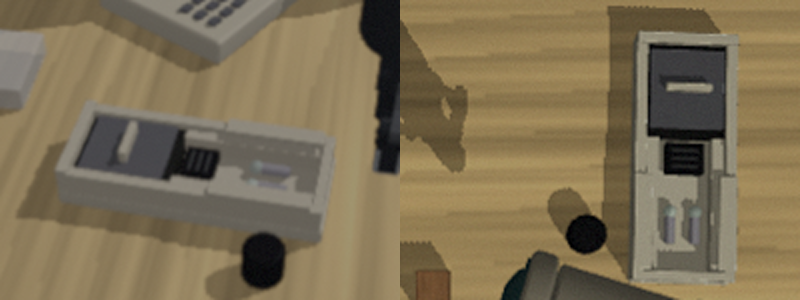

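Both views show the cover flat in the tray, the tab down, the cap and carton where they were, and the arm clear of everything.

```bash
python3 -c "
from rig import sign_off
print(sign_off())"
```

```text
the job is handed in; nothing more can be done
None
```

I pressed the snap tab fully in with the closed fingertips, then pushed the cover by its rib into the tray, backed off and handed the job in at about 10.6 s. No verdict was reported.

**Tab:** it bottomed with the fingertips at about 37 mm, where the force rose to 23 N with no further travel. The last depth readings put its face at 38 to 38.5 mm, so it is still in.

**Cover:** it lies about 140 to 142 mm along the unit's x. Its top surface reads 43.6 to 44.9 mm at four points along it, varying by less than 0.5 mm in each camera. That is flat, and 0.6 to 1.9 mm above the 43 mm expected.

**Lens cap and carton:** the pictures show both where they were. The network positions differ from the first reading by 4 to 11 mm for the cap and about 7 mm for the carton. I put that down to detection noise, because neither was touched.

**Doubtful readings:** the two cameras disagree by 2 to 4 mm on the rib's position, and before pressing the networks several times confused the tab and rib with other parts. I went by depth and the pictures instead.

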